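Pack the leaf sample and latch the transport case

ROBOT

A 6-joint arm with a two-finger parallel gripper is mounted at the origin on a cart in front of the work surface, level with it; the furniture and walls round the work are solid. World frame = base frame: x ahead of the robot, y to its left, z up, the work surface at z = 0. Lengths are in m, angles in rad, forces in N, time in s.
With the tool pointing down it reaches from about 0.35 to 0.875 m from the base axis. Payload 4.2 kg.
Tool frame: the origin (TCP) lies midway between the tips of the shut fingers; the grasp point (between the pads) lies 19 mm behind it; x points along the fingers, y is the direction in which the jaws open and shut, and the axes are right-handed (so a half turn about x gives the same grasp; the last joint's range is limited). The gripper opens to 85 mm and grips with 20 to 120 N. Pads are 22 mm wide; open, the fingers measure 114 mm over their backs; the gripper's body (76 mm by 85 mm) begins 54 mm behind the grasp point. The pads swing forward as they close: fully open they stand 13 mm farther back than shut.
Start: joints at [-0.907, 0.385, 0.008, 0, -1.194, -0.259], TCP at [0.246, -0.574, 0.231] pointing down, gripper open.
Joint ranges: [-3.14, 3.14], [-1.21, 2.06], [-1.07, 1.41], [-3.16, 2.05], [-2.99, -0.16], [-3.1, 3.1]. Speed limits (rad/s): [2.79, 2.79, 3.14, 3.14, 3.14, 3.14].

INTERFACE

Orientations are given as [roll, pitch, yaw] about the fixed x, y, z axes, in that order (R = Rz(yaw) Ry(pitch) Rx(roll)).
In Python, from bench import env gives the robot as it stands.
- The arm moves only by the tool send_rows, never from a script. Its argument "plan" is a list of rows, each an object of numbers: "x", "y", "z": the shift along the tool's x, y, z in m; "ax", "ay", "az": the turn, a rotation vector about the tool's x, y, z in rad. In form: [{"x": .., "y": .., "z": .., "ax": .., "ay": .., "az": ..}, ...]. A call has 1 to 20 rows; each row shifts and turns the commanded pose from where the row before left it, along the tool's axes as they then stand; what a row does not reach is not made up. A row lasts 1/8 s, in which the tool goes at most 62.5 mm and 10.7 degrees, less where a joint would pass 70% of its speed; a pose out of reach is approached as far as the arm can. A call is refused whole if a number of a shift passes 0.0625 or a number of a turn 0.188, either way. A call with a gripper value outside its range is refused whole. "gripper" is the closure, from 0 (fully open) to 1 (shut), set as the call begins (left out, the last holds). The fingers move at their own pace and stop on an object; the grip force is fixed at half the most. Time passes only in rows, so rows that do not move let the fingers close. It gives the time, the measured TCP pose, the force and the opening at its end, in the units of the state.
- env.get_state(): the state, without advancing time (a new reading comes with each control period).
- env.grab_frame(name): name is "scene" or "top" or "wrist"; returns a dict with "pixels" (420x560x3 uint8, red, green, blue), "range_z" (420x560 float32, m along the optical axis (not along the pixel's ray), 0 where there is no reading), "fov_y" (degrees; the focal length in pixels is half the picture's height over the tangent of half this angle, whatever the lens; pixels are square), "cx", "cy" (the principal point, pixels), "D" ([k1, k2, p1, p2, k3] as OpenCV has them; the pictures are not rectified), "xyz" and "attitude" of the camera in the world. Camera axes: x right, y down, z forward; pixel columns grow to the right and rows downward; lengths in m; the calibration is good to about 2 mm. A picture is of the moment at which its call begins.
- env.sign_off(): hands the job in, once; it reports no verdict.
The state is a dict: "time_s": time; "joint_positions": joint angles; "joint_velocities": joint speeds; "joint_torque": joint torques, N m; "eef_pos": TCP position; "orientation": TCP orientation; "ft_force": force on the tool from outside, world axes, zero at the start; "ft_torque": the same for the moment, N m; "finger_gap": finger opening in m.
Only numpy, scipy, OpenCV 4.12 (cv2) and the standard library are available. Lean on these libraries where they do the work, as an engineer would, in place of code of your own. Each camera call takes 0.05 s, during which the arm holds its last target. There are 200 camera calls.

TASK

Stand the clear cup with the green leaf sample upright in the round socket of the open transport case and let go of it, then swing the blue lid over and press its front edge down against the springy seal until the latch bolt snaps in and the lid stays down by itself. Press steadily and no harder than needed: more than 30 N on the case would damage it. Keep the sample cup upright and leave the empty cup where it is.

Things in the scene. Friction and masses are not known exactly. Their poses are not given: they have to be found in the camera images.
- leaf_cup: the cup to pack: clear round sample cup filled with chopped green leaf in green extract, open at the top, 51 mm outer diameter, 64 mm tall, about 50 g, stands upright and loose on the worktop. Origin: centre of its underside; z up.
- empty_cup: an empty clear sample cup of the same size (51 mm diameter, 64 mm tall), a bystander. Origin: centre of its underside.
- transport_case: grey plastic case, fixed to the worktop, outside 170 x 170 mm, rim 78 mm high, walls 6 mm, open on top. Origin: centre of its underside; x points from the latch side (front, towards the robot at yaw 0) to the hinge side (back), z up. Inside, a grey foam block with a round socket fills the bottom, its top 35 mm above the worktop.
- socket (a point): centre of the floor of the round socket in the foam block: hole 56 mm in diameter, floor 13 mm above the worktop, mouth 35 mm above the worktop. A seated cup's origin lies here (cup rim then 77 mm high, 1 mm below the case rim). Axes as the case's.
- lid_hinge (a point): middle of the lid's hinge line at the back of the case, 94 mm above the worktop, 85 mm behind the case's centre; the hinge line is the y axis here (axes as the case's).
- lid_press (a point): centre of the black rubber press pad (40 x 70 mm) on the lid's outer face: 145 mm from the hinge line, 7.5 mm to the outer side of the lid's mid plane. z here is the outward normal of the outer face (up when closed); x points along the lid to the hinge. The lid is a flat blue plate 12 mm thick, 170 mm wide, reaching 174 mm from the hinge line; a steel striker bar ends it at 186 mm.
- case_lid (a joint): lid angle, rad: 0 level, grows opening, start 1.5 to 1.75; stiff hinge, stays where left. From 0.16 down the bolt bevel resists (up to 7 N at the pad), from 0.125 also the seal (3 N, growing to 9 N below level). The bolt catches somewhere at -0.03 to 0.09; 2 mm further is a hard stop. Let go too early the lid springs back above 0.11; caught, it stays below 0.09.
- seal_front (a point): a fixed point of the case: middle of its front rim, 78 mm high, 82 mm in front of the case's centre. Just behind it the soft black seal frame (9 mm thick, running inside all four walls) stands up to 107 mm above the worktop, sloping down to 90 mm at the back; free opening inside the frame 132 x 138 mm. The seal yields downwards.
- latch_front (a point): a fixed point of the case: middle of its front wall, 50 mm high, 85 mm in front of its centre. The dark metal latch unit is screwed on here: 56 mm wide, 66 mm deep towards the robot with its bolt drawn back, top 90 to 110 mm high. Slotted screws: its height differs by up to 20 mm and is not reported. Its bevelled brass bolt is sprung backwards and catches over the lid's steel bar.
Things that resemble listed ones, but are neither listed nor needed, are in the scene too. What is meant by the leaf_cup is not black, brown or turquoise, and is the larger of those in its own colour.

How it is judged:
On the way:
1. the leaf cup stands upright in the socket, let go, with the lid still open (horizontal distance between leaf_cup and socket below 0.006 m and z of leaf_cup in the frame of socket below 0.005 m and angle between leaf_cup's own z axis and vertical below 0.12 rad and contact force between leaf_cup and the fingers below 0.1 N and value of joint case_lid above 1.2 rad), for 0.2 s.
At the end, for the whole second after the job is handed in: The lid stays latched by itself below 0.097 rad and at rest; the leaf cup stands upright (within 0.12 rad) in the socket, within 6 mm of its centre and within 5 mm of its floor; the empty cup stands within 30 mm of where it was (value of joint case_lid below 0.097 rad and velocity of joint case_lid between -0.02 and 0.02 rad/s and horizontal distance between leaf_cup and socket below 0.006 m and z of leaf_cup in the frame of socket below 0.005 m and angle between leaf_cup's own z axis and vertical below 0.12 rad and linear speed of leaf_cup below 0.02 m/s and distance of empty_cup from where it was at the start of the episode below 0.03 m and angle between empty_cup's own z axis and vertical below 0.2 rad); the robot touches nothing.
It fails at once if the robot bears on the case, lid or latch with more than 30 N (contact force between transport_case and the fingers above 30 N or contact force between transport_case and the arm above 30 N).
It fails at once if the leaf cup is tipped more than 0.6 rad (angle between leaf_cup's own z axis and vertical above 0.6 rad).
It fails at once if the empty cup is shifted more than 30 mm or knocked over (distance of empty_cup from where it was at the start of the episode above 0.03 m or angle between empty_cup's own z axis and vertical above 0.5 rad).
It also fails if it takes over 58 s, if anything falls off the work surface, if the arm or the gripper's body presses on something with over 40 N, if the wrist force passes 120 N, or if a joint passes its speed limit or range.

## Working session

There is one attempt and no reset: what is moved stays moved. The work goes in short steps, Python scripts to look and compute and a tool call to move; the robot and the scene stay as the last step left them, time stands still between calls to the robot, and variables do not carry over. Pictures are saved under pics/ and viewed, about 8 in all and at most 12, crops included, and the job is handed in when it is done.

Besides the shell and the picture viewer there is one more tool, called after ">>>" by a JSON object that holds its "op" and its "data", one argument or row to a line. send_rows: Moves the arm, as the interface text tells. Its arguments: {"type":"object","properties":{"plan":{"type":"array","items":{"type":"object","properties":{"x":{"type":"number"},"y":{"type":"number"},"z":{"type":"number"},"ax":{"type":"number"},"ay":{"type":"number"},"az":{"type":"number"}}}},"gripper":{"type":"number"}},"required":["plan"]}

```bash
mkdir -p pics
cat > h.py <<'E'
import numpy as np, cv2
from scipy.spatial.transform import Rotation as R
from bench import env
def save(f,n):cv2.imwrite(f'pics/{n}.png',f['pixels'][:,:,::-1])
def K(f):
    h=f['pixels'].shape[0];F=h/2/np.tan(np.radians(f['fov_y'])/2)
    return np.array([[F,0,f['cx']],[0,F,f['cy']],[0,0,1.]])
def rays(f):
    h,w=f['range_z'].shape
    u,v=np.meshgrid(np.arange(w),np.arange(h))
    p=cv2.undistortPoints(np.stack([u,v],-1).reshape(-1,1,2).astype(float),K(f),np.array(f['D'],float)).reshape(h,w,2)
    return np.dstack([p,np.ones((h,w))])
def rot(f):
    return R.from_euler('xyz',f['attitude']).as_matrix() if np.size(f['attitude'])==3 else np.array(f['attitude'])
def cloud(f): # world points HxWx3
    return (rays(f)*f['range_z'][...,None])@rot(f).T+np.array(f['xyz'])
def proj(f,P):
    M=rot(f);return cv2.projectPoints(np.atleast_2d((np.atleast_2d(P)-f['xyz'])@M),np.zeros(3),np.zeros(3),K(f),np.array(f['D'],float))[0][:,0]
E
python3 - <<'E'
from h import *
import pickle
d={}
for n in('scene','top','wrist'):
    f=env.grab_frame(n);d[n]=f;print(n,f['xyz'],f['attitude'],f['fov_y'],f['D'],f['cx'],f['cy'])
pickle.dump(d,open('f0.pkl','wb'))
cv2.imwrite('pics/a.png',d['scene']['pixels'][:,:,::-1]);cv2.imwrite('pics/b.png',d['top']['pixels'][:,:,::-1])
print(env.get_state())
E
```

```text
scene [-0.12585706  0.74981124  0.4627326 ] [-2.04688296 -0.02445894 -2.20102136] 55.33821611172194 [-0.02863442  0.          0.          0.          0.        ] 278.67582719975553 209.5081583347597
top [0.40992626 0.30320316 1.11649578] [-3.08963762e+00 -5.73150332e-04 -1.57347115e+00] 42.05139925645025 [-0.19324781  0.          0.          0.          0.        ] 277.5445348892241 214.15096844742536
wrist [ 0.18418116 -0.60140117  0.3725725 ] [ 2.86797494e+00 -1.79928624e-03  1.97576812e+00] 66.4562080684469 [-0.06245513  0.          0.          0.          0.        ] 276.97023333620973 208.15446358258345
{'time_s': 0.15, 'joint_positions': array([-9.07457066e-01,  3.85384615e-01,  6.95586812e-03, -3.19523946e-04,
       -1.19400331e+00, -2.58622173e-01]), 'joint_velocities': array([ 0.00037479, -0.00190406,  0.00475116,  0.00031394,  0.00061263,
        0.00111754]), 'joint_torque': array([-1.06176634e-03, -3.92677975e+01,  1.88581753e+01,  4.18854162e+00,
       -3.42335108e-03,  5.63063463e-07]), 'eef_pos': array([ 0.24595058, -0.57410499,  0.23048118]), 'orientation': array([1.64985625, 1.56913385, 2.05445553]), 'ft_force': array([ 0.17801331, -0.14421943,  0.15205152]), 'ft_torque': array([ 0.00558983, -0.01979711, -0.0102401 ]), 'finger_gap': 0.08495609450127972}
```

View pics/a.png

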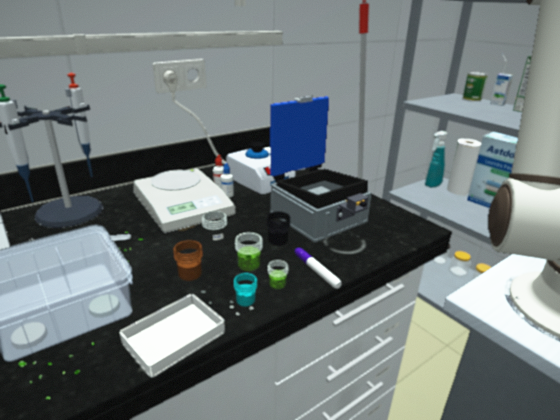

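View pics/b.png

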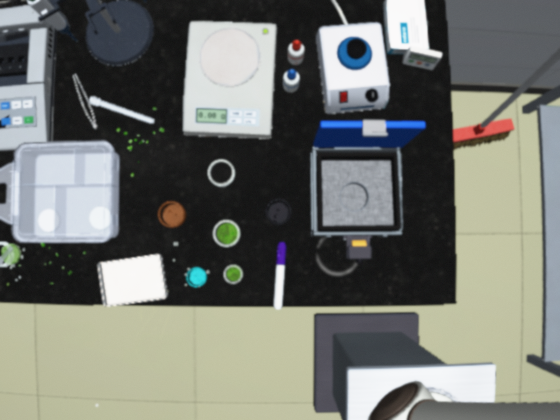

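In the top view, these could be taken for the leaf cup: the large green cup at (226,233), the small green at (233,273), the turquoise at (197,276), the brown at (172,214), the black at (278,211), and a greenish object at the left edge at (8,253). The empty cup is at (221,172). The case is at (357,192), with its lid at (371,133) and the latch at (359,247). I choose the large green cup at (226,233) and will measure it and check it in a crop.

```bash
cat > m.py <<'E'
from h import *
import pickle
d=pickle.load(open('f0.pkl','rb'))
f=d['top'];r=rays(f)@rot(f).T;o=np.array(f['xyz']);C=cloud(f)
def at(u,v,z): 
    q=r[int(round(v)),int(round(u))];return o+q*(z-o[2])/q[2]
np.set_printoptions(precision=4,suppress=True)
for n,u,v in(('leaf',226,233),('small',233,273),('empty',221,172),('left',8,253),('foam',357,205),('table',300,200),('case rimL',314,200),('latch',359,253)):
    print(n,C[v,u],'z64',at(u,v,.064))
hsv=cv2.cvtColor(f['pixels'],cv2.COLOR_RGB2HSV)
g=cv2.inRange(hsv,(35,80,40),(75,255,255));n,_,s,c=cv2.connectedComponentsWithStats(g)
for i in range(1,n):
    if s[i,4]>60: print('green',s[i],c[i],at(*c[i],.045))
b=cv2.inRange(hsv,(105,150,60),(125,255,255));n,_,s,c=cv2.connectedComponentsWithStats(b)
for i in range(1,n):
    if s[i,4]>200: print('blue',s[i],c[i])
# case tops by depth
P=C.reshape(-1,3);
for lo,hi in((.07,.085),(.086,.112),(.028,.042)):
    m=(P[:,2]>lo)&(P[:,2]<hi)&(P[:,1]<.15)&(P[:,1]>-.1)&(P[:,0]>.3)&(P[:,0]<.62)
    q=P[m];print(lo,hi,len(q),np.percentile(q,[0,2,50,98,100],axis=0).round(4).tolist(), cv2.minAreaRect(q[:,:2].astype(np.float32)))
t=cv2.resize(f['pixels'][145:300,140:420],None,fx=2.8,fy=2.8,interpolation=cv2.INTER_CUBIC)
cv2.imwrite('pics/c.png',t[:,:,::-1])
E
python3 m.py
```

```text
leaf [0.4291 0.4049 0.0331] z64 [0.4285 0.402  0.064 ]
small [0.3491 0.3919 0.0226] z64 [0.3514 0.3885 0.064 ]
empty [ 0.5554  0.4188 -0.001 ] z64 [0.547  0.4121 0.064 ]
left [0.3864 0.8672 0.0304] z64 [0.3871 0.8498 0.064 ]
foam [0.4853 0.1413 0.0163] z64 [0.482  0.1483 0.064 ]
table [0.4969 0.2563 0.0004] z64 [0.4919 0.259  0.064 ]
case rimL [0.4906 0.233  0.0801] z64 [0.4919 0.2319 0.064 ]
latch [0.3899 0.1513 0.1043] z64 [0.3891 0.1453 0.064 ]
green [217 223  21  21 347] [226.5303 232.9452] [0.4288 0.4018 0.045 ]
green [ 11 243   9  20 109] [ 15.6422 253.2385] [0.387  0.8412 0.045 ]
green [226 267  14  14 158] [232.9114 273.5823] [0.3484 0.39   0.045 ]
blue [ 314  120  113   28 2237] [365.7447 133.1332]
0.07 0.085 642 [[0.4064, 0.0613, 0.0701], [0.4141, 0.0618, 0.0705], [0.5221, 0.0865, 0.0783], [0.593, 0.1482, 0.0842], [0.5935, 0.1495, 0.0849]] ((0.49991506338119507, 0.10527287423610687), (0.08796349167823792, 0.1871872842311859), 89.82472229003906)
0.086 0.112 1092 [[0.3711, 0.0697, 0.086], [0.3823, 0.0729, 0.0872], [0.4754, 0.0933, 0.0993], [0.5899, 0.1488, 0.1107], [0.5905, 0.1498, 0.1119]] ((0.48079055547714233, 0.10980719327926636), (0.07981947064399719, 0.21958228945732117), 89.91284942626953)
0.028 0.042 2152 [[0.4258, 0.067, 0.028], [0.4441, 0.0752, 0.0319], [0.5101, 0.1075, 0.0362], [0.5706, 0.1477, 0.0403], [0.573, 0.15, 0.0418]] ((0.4991742968559265, 0.11164617538452148), (0.1515767127275467, 0.08040954917669296), 3.4034018516540527)
```

View pics/c.png

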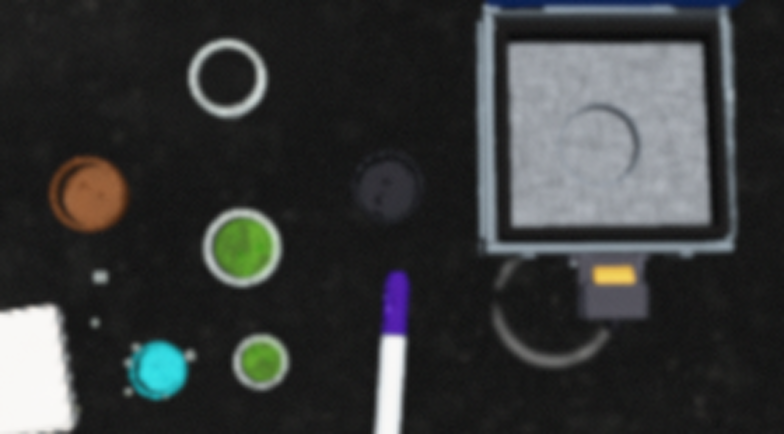

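Crop C confirms the choice: the larger green, white-rimmed cup is at crop (242,247), and the smaller green one at (261,362). The socket ring is at crop (600,145), i.e. near full pixel (354,197). Next I fit each of these precisely.

```bash
cat > m2.py <<'E'
from m import *
print('-----')
plane=lambda z:o+r*((z-o[2])/r[...,2])[...,None]
M=plane(.035)
inside=(C[...,0]>.43)&(C[...,0]<.572)&(C[...,1]>.08)&(C[...,1]<.215)
fo=inside&(C[...,2]<.05);print('foam med',np.median(C[...,2][fo]),np.percentile(C[...,2][fo],[1,5,10,15,20,30]))
for t in(.02,.025,.03):
    m=(inside&(C[...,2]<t)).astype(np.uint8);n,l,s,c=cv2.connectedComponentsWithStats(m);i=1+np.argmax(s[1:,4]);q=M[l==i][:,:2]
    A=(1.08/K(f)[0,0])**2
    print(t,s[i],c[i],'mean',q.mean(0),cv2.minEnclosingCircle(q.astype(np.float32)),'eqdia',2*np.sqrt(len(q)*A/np.pi), q.min(0),q.max(0))
# rim
rm=(C[...,2]>.072)&(C[...,2]<.084)&(C[...,1]>.04)&(C[...,1]<.26)&(C[...,0]>.395)&(C[...,0]<.60)
q=C[rm][:,:2].astype(np.float32);print('rim',len(q),q.min(0),q.max(0),cv2.minAreaRect(q))
# left wall outer edge: for each x bin the max y
for x in np.arange(.42,.58,.02):
    a=q[abs(q[:,0]-x)<.006];print(round(x,2),a[:,1].min(),a[:,1].max(),end=' | ')
print()
for y in np.arange(.075,.23,.02):
    a=q[abs(q[:,1]-y)<.006];print(round(y,2),a[:,0].min() if len(a) else 0,end=' | ')
print()
# white ring of cups
hs=hsv
w=cv2.inRange(f['pixels'],(130,140,130),(255,255,255))
for n,u,v in(('leaf',226,233),('empty',221,172)):
    k=np.zeros_like(w);k[v-18:v+19,u-18:u+19]=w[v-18:v+19,u-18:u+19]
    p=np.argwhere(k)[:,::-1];p=p[np.hypot(*(p-[u,v]).T)<18]
    (cc,rr)=cv2.minEnclosingCircle(p.astype(np.float32));print(n,cc,rr,at(*cc,.064), 'dia',2*rr*(o[2]-.064)/K(f)[0,0])
# lid: blue points
hm=b.astype(bool)&(C[...,1]<.26);q=C[hm];q=q[q[:,2]>.1];print('lid',len(q),np.percentile(q,[1,50,99],axis=0))
L=(C[...,2]>.08)&(C[...,0]<.408)&(C[...,0]>.3)&(C[...,1]>.08)&(C[...,1]<.21);q=C[L];print('latch',np.percentile(q,[0,5,50,95,100],axis=0))
S=d['scene'];CS=cloud(S);hb=cv2.inRange(cv2.cvtColor(S['pixels'],cv2.COLOR_RGB2HSV),(105,150,60),(125,255,255)).astype(bool)
q=CS[hb&(CS[...,2]>.1)&(CS[...,0]>.55)&(CS[...,0]<.75)&(CS[...,1]<.3)];print('lidS',len(q),np.percentile(q,[1,50,99],axis=0))
A=np.c_[q[:,1:],np.ones(len(q))];print('x=a*y+b*z+c',np.linalg.lstsq(A,q[:,0],rcond=None)[0])
E
python3 m2.py | sed '1,/-----/d'
```

```text
foam med 0.03584114817293793 [0.0114 0.0136 0.0158 0.0317 0.0333 0.0344]
0.02 [341 184  27  27 565] [353.5097 196.7735] mean [0.5005 0.1509] ((0.5001204013824463, 0.15122286975383759), 0.027538027614355087) eqdia 0.053020415379265655 [0.474  0.1237] [0.5261 0.1761]
0.025 [341 183  27  28 579] [353.7358 196.6839] mean [0.5006 0.1504] ((0.5005643367767334, 0.15053237974643707), 0.027610991150140762) eqdia 0.05367328589836542 [0.474  0.1237] [0.5281 0.1761]
0.03 [341 183  27  28 597] [353.9765 196.531 ] mean [0.501  0.1499] ((0.5009150505065918, 0.14984814822673798), 0.027869796380400658) eqdia 0.054501200357860956 [0.474  0.1236] [0.5281 0.1761]
rim 1312 [0.3952 0.0617] [0.5935 0.2386] ((0.49438995122909546, 0.15014459192752838), (0.1769069880247116, 0.19832423329353333), 89.99021911621094)
0.42 0.1028277 0.23515934 | 0.44 0.06564492 0.23856224 | 0.46 0.061695967 0.23841593 | 0.48 0.06366948 0.2383668 | 0.5 0.06371447 0.23823673 | 0.52 0.06272036 0.23813717 | 0.54 0.06232268 0.23796864 | 0.56 0.06246222 0.23578508 | 
0.08 0.42706648 | 0.1 0.42715004 | 0.12 0.4253802 | 0.14 0.40639615 | 0.16 0.4141371 | 0.18 0.39523128 | 0.2 0.42387077 | 0.22 0.4239176 | 
leaf (226.11538696289062, 233.03846740722656) 13.502784729003906 [0.4285 0.402  0.064 ] dia 0.052025203856150906
empty (221.0, 172.0) 13.601571083068848 [0.547  0.4121 0.064 ] dia 0.052405820174308976
lid 2182 [[0.5885 0.0693 0.11  ]
 [0.5906 0.166  0.2174]
 [0.786  0.2351 0.2712]]
latch [[0.371  0.1292 0.0802]
 [0.3766 0.1322 0.0923]
 [0.3918 0.1508 0.1016]
 [0.4047 0.17   0.1052]
 [0.4066 0.1711 0.1079]]
lidS 3726 [[0.5886 0.0734 0.1022]
 [0.592  0.1635 0.189 ]
 [0.5979 0.2372 0.2654]]
x=a*y+b*z+c [-0.0363  0.0182  0.5946]
```

```bash
cat > p.py <<'E'
from h import *
np.set_printoptions(precision=4,suppress=True)
def tool():
    s=env.get_state();return np.array(s['eef_pos']),R.from_euler('xyz',s['orientation'])
def down(psi): # tool x down, tool y at world angle psi from +y
    return R.from_euler('z',psi)*R.from_matrix(np.array([[0,0,1],[0,1,0],[-1,0,0.]]))
def rows(p0,r0,p1,r1,step=.058,ang=.18,n=None):
    "equal rows: constant tool-frame turn, shift per row in the tool axes then standing"
    rv=(r0.inv()*r1).as_rotvec();n=n or int(max(np.ceil(np.linalg.norm(p1-p0)/step),np.ceil(np.linalg.norm(rv)/ang),1))
    out=[]
    for i in range(n):
        ri=r0*R.from_rotvec(rv*i/n);out.append(np.r_[ri.inv().apply((p1-p0)/n),rv/n].round(4).tolist())
    return out
E
python3 - <<'E'
from p import *
p,r=tool();print(p);print(r.as_matrix())
for s in(0.,np.pi):
    print(s,(r.inv()*down(s)).as_rotvec())
E
```

```text
[ 0.246  -0.5741  0.2305]
[[-0.0008 -0.3936  0.9193]
 [ 0.0015  0.9193  0.3937]
 [-1.      0.0017 -0.0001]]
0.0 [ 0.4046 -0.0005 -0.0016]
3.141592653589793 [-2.737   0.0022 -0.0006]
```

>>> {"op": "send_rows", "data": {
  "plan": [
    {"ax":0.135},
    {"ax":0.135},
    {"ax":0.1346},
    {"y":0.058,"z":0.058},
    {"y":0.058,"z":0.058},
    {"y":0.058,"z":0.058},
    {"y":0.06},
    {"y":0.06},
    {"y":0.06},
    {"y":0.06},
    {"y":0.06},
    {"y":0.06},
    {"y":0.06},
    {"y":0.06},
    {"y":0.06},
    {"y":0.01},
    {}
  ],
  "gripper": 0
}}

```text
validation failed for argument at $.pl...
```

Run:
```python
from p import *
import pickle
f=env.grab_frame('wrist');pickle.dump(f,open('w1.pkl','wb'));save(f,'d')
p,r=tool();print(p,r.as_matrix(),f['xyz'],env.get_state()['joint_positions'])
C=cloud(f);print(proj(f,[[.5008,.15,.035],[.4285,.402,.064]]))
```

```text
[ 0.246  -0.5742  0.2307] [[-0.0006 -0.3938  0.9192]
 [ 0.0012  0.9192  0.3938]
 [-1.      0.0013 -0.0001]] [ 0.1842 -0.6014  0.3727] [-0.9074  0.3852  0.0071 -0.0003 -1.194  -0.2586]
[[596.8615 476.1956]
 [690.5742 465.2248]]
```

View pics/d.png

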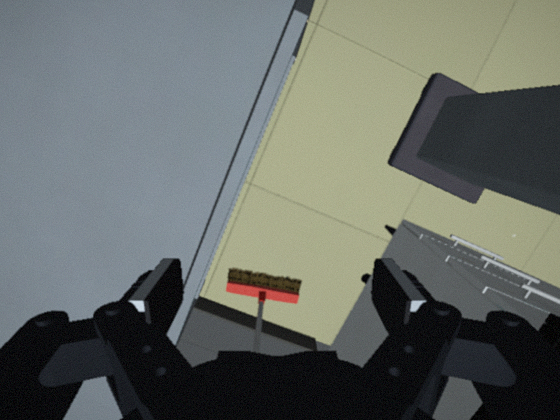

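The move was refused, so this picture only shows the floor and the jaws (4 viewed so far). I'll resend it without the empty row.

>>> {"op": "send_rows", "data": {
  "plan": [
    {"x":0,"y":0,"z":0,"ax":0.135,"ay":0,"az":0},
    {"x":0,"y":0,"z":0,"ax":0.135,"ay":0,"az":0},
    {"x":0,"y":0,"z":0,"ax":0.1346,"ay":0,"az":0},
    {"x":0,"y":0.058,"z":0.058,"ax":0,"ay":0,"az":0},
    {"x":0,"y":0.058,"z":0.058,"ax":0,"ay":0,"az":0},
    {"x":0,"y":0.058,"z":0.058,"ax":0,"ay":0,"az":0}
  ],
  "gripper": 0
}}

```text
time_s: 0.95
eef_pos: [0.3797, -0.4405, 0.2312]
orientation: [2.41, 1.571, 2.409]
ft_force: [1.2, -0.0, -0.8]
finger_gap: 0.0855
```

>>> {"op": "send_rows", "data": {
  "plan": [
    {"y":0.06},
    {"y":0.06},
    {"y":0.06},
    {"y":0.06},
    {"y":0.06},
    {"y":0.06},
    {"y":0.06},
    {"y":0.06},
    {"y":0.06},
    {"y":0.01},
    {"y":0}
  ]
}}

```text
validation failed for argument at $.pl...
```

Run:
```python
from p import *
import pickle
f=env.grab_frame('wrist');pickle.dump(f,open('w1.pkl','wb'));save(f,'e')
p,r=tool();print(p,r.as_matrix(),f['xyz'],env.get_state()['joint_positions'])
C=cloud(f);print(proj(f,[[.5008,.15,.035],[.4285,.402,.064]]))
```

```text
[ 0.3841 -0.4363  0.2312] [[ 0.002  -0.0056  1.    ]
 [ 0.001   1.      0.0056]
 [-1.      0.001   0.0021]] [ 0.3122 -0.4407  0.3734] [-0.5715  0.3104 -0.1026 -0.0021 -1.1566 -0.9929]
[[700.6256 272.6823]
 [761.4235 224.3373]]
```

All keys are needed in each row.

>>> {"op": "send_rows", "data": {
  "plan": [
    {"x":0,"y":0.055,"z":0.01,"ax":0,"ay":0,"az":0},
    {"x":0,"y":0.055,"z":0.01,"ax":0,"ay":0,"az":0},
    {"x":0,"y":0.055,"z":0.01,"ax":0,"ay":0,"az":0},
    {"x":0,"y":0.055,"z":0.01,"ax":0,"ay":0,"az":0},
    {"x":0,"y":0.055,"z":0,"ax":0,"ay":0,"az":0},
    {"x":0,"y":0.055,"z":0,"ax":0,"ay":0,"az":0},
    {"x":0,"y":0.055,"z":0,"ax":0,"ay":0,"az":0},
    {"x":0,"y":0.055,"z":0,"ax":0,"ay":0,"az":0},
    {"x":0,"y":0.055,"z":0,"ax":0,"ay":0,"az":0},
    {"x":0,"y":0.055,"z":0,"ax":0,"ay":0,"az":0},
    {"x":0,"y":0.035,"z":0,"ax":0,"ay":0,"az":0},
    {"x":0,"y":0,"z":0,"ax":0,"ay":0,"az":0}
  ]
}}

```text
time_s: 2.5
eef_pos: [0.4185, 0.1451, 0.2312]
orientation: [3.06, 1.571, 3.063]
ft_force: [0.0, 0.3, -0.7]
finger_gap: 0.0852
```

Run:
```python
from p import *
import pickle
f=env.grab_frame('wrist');pickle.dump(f,open('w1.pkl','wb'));save(f,'f')
p,r=tool();print(p,r.as_matrix(),f['xyz'],env.get_state()['joint_positions'])
C=cloud(f);print(proj(f,[[.5008,.15,.035],[.4285,.402,.064]]))
```

```text
[0.4183 0.1439 0.2311] [[-0.0006 -0.0023  1.    ]
 [-0.0004  1.      0.0023]
 [-1.     -0.0004 -0.0006]] [0.3511 0.1446 0.3734] [ 0.7008  0.0689 -0.4126 -0.0002 -1.09   -2.2692]
[[281.1443 254.1927]
 [524.7556 200.3537]]
```

View pics/f.png

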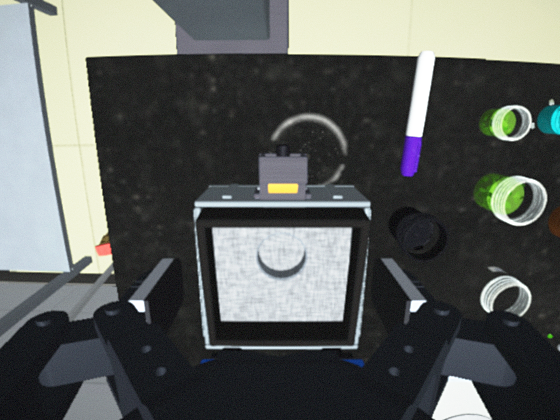

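The wrist view agrees for the socket: seen at (282,255), predicted (281,254). The leaf cup rim is near the picture's edge at about (519,201), predicted (525,200), so I'll measure it again from above.

>>> {"op": "send_rows", "data": {
  "plan": [
    {"x":0,"y":0.05,"z":0.002,"ax":0,"ay":0,"az":0},
    {"x":0,"y":0.05,"z":0.002,"ax":0,"ay":0,"az":0},
    {"x":0,"y":0.05,"z":0.002,"ax":0,"ay":0,"az":0},
    {"x":0,"y":0.05,"z":0.002,"ax":0,"ay":0,"az":0},
    {"x":0,"y":0.05,"z":0,"ax":0,"ay":0,"az":0},
    {"x":0,"y":0.008,"z":0,"ax":0,"ay":0,"az":0},
    {"x":0,"y":0,"z":0,"ax":0,"ay":0,"az":0}
  ]
}}

```text
time_s: 3.42
eef_pos: [0.4267, 0.4002, 0.2308]
orientation: [-2.22, 1.569, -2.22]
ft_force: [-0.0, -0.3, 1.1]
finger_gap: 0.0855
```

```bash
cat > w.py <<'E'
from p import *
import pickle
def circ(pts):
    A=np.c_[2*pts,np.ones(len(pts))];s=np.linalg.lstsq(A,(pts**2).sum(1),rcond=None)[0];return s[:2],np.sqrt(s[2]+s[0]**2+s[1]**2)
def plane(f,z):
    q=rays(f)@rot(f).T;o=np.array(f['xyz']);return o+q*((z-o[2])/q[...,2])[...,None]
def rim(f,c,z=.064):
    "outer rim: bright pixels projected on the rim plane near c, robust outer edge per direction"
    M=plane(f,z)[...,:2];g=cv2.cvtColor(f['pixels'],cv2.COLOR_RGB2GRAY)
    c=np.array(c)
    for _ in range(4):
        d=M-c;rr=np.hypot(d[...,0],d[...,1]);th=np.arctan2(d[...,1],d[...,0]);s=cv2.cvtColor(f['pixels'],cv2.COLOR_RGB2HSV)[...,1]
        m=(rr>.017)&(rr<.030)&(g>120)&(s<110);pts=[]
        for t in np.arange(-np.pi,np.pi,.15):
            k=m&(abs(th-t)<.075)
            if k.sum()>2: pts.append(c+np.array([np.cos(t),np.sin(t)])*np.percentile(rr[k],90))
        pts=np.array(pts);c,ra=circ(pts)
    return c,ra,len(pts),np.std(np.hypot(*(pts-c).T))
E
python3 - <<'E'
from w import *
f=pickle.load(open('w1.pkl','rb'));M=plane(f,.035);C=cloud(f)
m=(C[...,2]<.027)&(abs(M[...,0]-.5)<.04)&(abs(M[...,1]-.15)<.04)
q=M[m][:,:2];print('socket',q.mean(0),q.min(0),q.max(0),cv2.minEnclosingCircle(q.astype(np.float32)))
L=(C[...,2]>.08)&(C[...,0]<.41)&(C[...,0]>.33)&(abs(C[...,1]-.15)<.05);print('latch',np.percentile(C[L],[2,50,90,98],axis=0))
f=env.grab_frame('wrist');pickle.dump(f,open('w2.pkl','wb'));save(f,'g');p,r=tool();print(p,env.get_state()['joint_positions'],f['xyz'])
print(rim(f,(.4285,.402)),proj(f,[[.4285,.402,.064]]),rim(pickle.load(open('f0.pkl','rb'))['top'],(.4285,.402)))
E
```

```text
socket [0.5011 0.1498] [0.4762 0.1224] [0.5272 0.1763] ((0.5015490651130676, 0.14950048923492432), 0.027289513498544693)
latch [[0.3511 0.1023 0.1001]
 [0.403  0.1465 0.3165]
 [0.409  0.1813 0.3302]
 [0.4096 0.1936 0.3734]]
[0.4267 0.3997 0.2311] [ 1.0295  0.317  -0.094  -0.0001 -1.1609 -2.6013] [0.3594 0.4002 0.3731]
(array([0.4296, 0.4023]), np.float64(0.025399725350496546), 42, np.float64(0.0003946944148351247)) [[279.2162 191.1999]] (array([0.4286, 0.402 ]), np.float64(0.025498150181522586), 41, np.float64(0.0003509258563467234))
```

View pics/g.png

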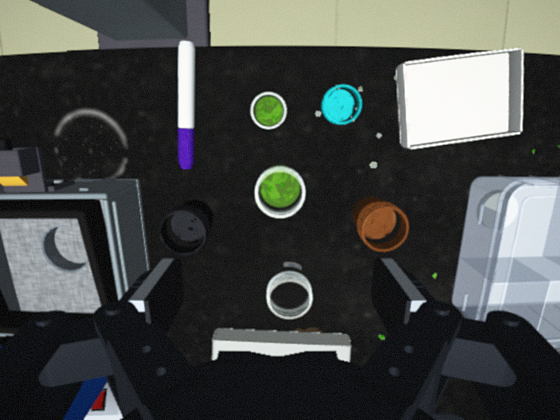

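The leaf cup is at (280,191) as predicted, and the two cameras agree: (0.4293, 0.4022), radius 25.4 mm. I'll go down and grip.

>>> {"op": "send_rows", "data": {
  "plan": [
    {"x":0.035,"y":0.0025,"z":0.0026,"ax":0,"ay":0,"az":0},
    {"x":0.035,"y":0,"z":0,"ax":0,"ay":0,"az":0},
    {"x":0.035,"y":0,"z":0,"ax":0,"ay":0,"az":0},
    {"x":0.035,"y":0,"z":0,"ax":0,"ay":0,"az":0},
    {"x":0.035,"y":0,"z":0,"ax":0,"ay":0,"az":0},
    {"x":0.03,"y":0,"z":0,"ax":0,"ay":0,"az":0},
    {"x":0,"y":0,"z":0,"ax":0,"ay":0,"az":0},
    {"x":0,"y":0,"z":0,"ax":0,"ay":0,"az":0}
  ]
}}

```text
time_s: 4.47
eef_pos: [0.4301, 0.4036, 0.0279]
orientation: [0.838, 1.569, 0.837]
ft_force: [-0.0, 0.7, -0.6]
finger_gap: 0.0851
```

>>> {"op": "send_rows", "data": {
  "plan": [
    {"x":0,"y":0,"z":0,"ax":0,"ay":0,"az":0},
    {"x":0,"y":0,"z":0,"ax":0,"ay":0,"az":0},
    {"x":0,"y":0,"z":0,"ax":0,"ay":0,"az":0},
    {"x":0,"y":0,"z":0,"ax":0,"ay":0,"az":0},
    {"x":0,"y":0,"z":0,"ax":0,"ay":0,"az":0},
    {"x":0,"y":0,"z":0,"ax":0,"ay":0,"az":0}
  ],
  "gripper": 0.45
}}

```text
time_s: 5.22
eef_pos: [0.4298, 0.4044, 0.028]
orientation: [0.808, 1.568, 0.809]
ft_force: [-0.1, -1.9, 6.5]
finger_gap: 0.0487
```

>>> {"op": "send_rows", "data": {
  "plan": [
    {"x":0,"y":0,"z":0,"ax":0,"ay":0,"az":0},
    {"x":0,"y":0,"z":0,"ax":0,"ay":0,"az":0},
    {"x":-0.015,"y":0,"z":0,"ax":0,"ay":0,"az":0},
    {"x":0,"y":0,"z":0,"ax":0,"ay":0,"az":0},
    {"x":0,"y":0,"z":0,"ax":0,"ay":0,"az":0}
  ],
  "gripper": 0.6
}}

```text
time_s: 5.85
eef_pos: [0.429, 0.4036, 0.0414]
orientation: [2.127, 1.571, 2.127]
ft_force: [-0.4, -0.8, -0.7]
finger_gap: 0.0489
```

Run:
```python
from w import *
f=env.grab_frame('wrist');pickle.dump(f,open('w3.pkl','wb'));save(f,'h');p,r=tool();print(p,r.as_matrix(),env.get_state()['finger_gap'],env.get_state()['ft_force'])
for z in(.074,.079,.082):print(z,rim(f,(.4296,.4035),z))
```

```text
[0.4289 0.4035 0.0411] [[-0.0004 -0.      1.    ]
 [-0.0003  1.      0.    ]
 [-1.     -0.0003 -0.0004]] 0.04844388151178018 [-0.2063 -0.1222 -0.4214]
0.074 (array([0.4285, 0.4034]), np.float64(0.026709829916093126), 42, np.float64(0.0013204639542076077))
0.079 (array([0.4255, 0.4034]), np.float64(0.02558337469000992), 42, np.float64(0.0013947552406952805))
0.082 (array([0.4236, 0.4034]), np.float64(0.02490181344391289), 42, np.float64(0.001437115888120653))
```

View pics/h.png

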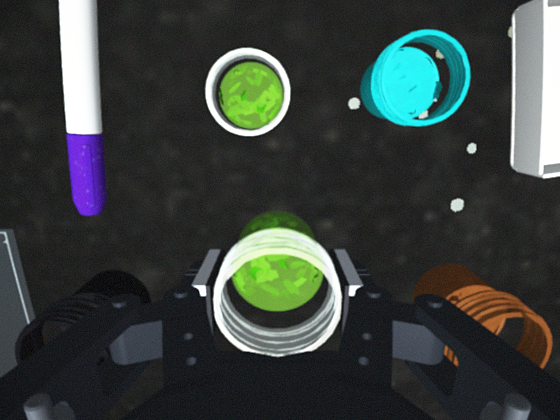

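The cup is held between the pads, with its rim at (277,291). Before carrying it I check its tilt and offset using depth.

Run:
```python
from w import *
f=pickle.load(open('w3.pkl','rb'));C=cloud(f);g=cv2.cvtColor(f['pixels'],cv2.COLOR_RGB2GRAY)
m=(np.hypot(C[...,0]-.428,C[...,1]-.4035)<.034)&(C[...,2]>.05)&(C[...,2]<.1)
u,v=np.meshgrid(np.arange(560),np.arange(420));m&=(u>205)&(u<348)&(v>222)&(v<360)
for t in np.arange(0,360,30):
    a=np.radians(t);q=[]
    for k in np.arange(75,40,-.5):
        uu,vv=int(278+k*np.cos(a)),int(291+k*np.sin(a))
        if g[vv,uu]>140 and m[vv,uu]: q.append(C[vv,uu]);
        if len(q)==6:break
    if q:print(t,np.median(q,0))
S=env.grab_frame('scene');save(S,'i');print(proj(S,[[.4289,.4035,.079],[.4289,.4035,.015]]))
cv2.imwrite('pics/i.png',cv2.resize(S['pixels'][190:310,150:350],None,fx=4,fy=4,interpolation=cv2.INTER_CUBIC)[:,:,::-1])
```

```text
0 [0.4237 0.4266 0.0772]
30 [0.4388 0.4261 0.0764]
60 [0.4507 0.4174 0.0765]
90 [0.4529 0.4038 0.0771]
120 [0.4501 0.3902 0.077 ]
150 [0.438  0.3809 0.0778]
180 [0.4241 0.3802 0.0765]
210 [0.4168 0.3823 0.0647]
240 [0.4093 0.391  0.0599]
270 [0.4056 0.4038 0.0592]
300 [0.4094 0.4162 0.0595]
330 [0.4193 0.4259 0.0594]
[[248.7009 231.2476]
 [249.033  259.4476]]
```

View pics/i.png

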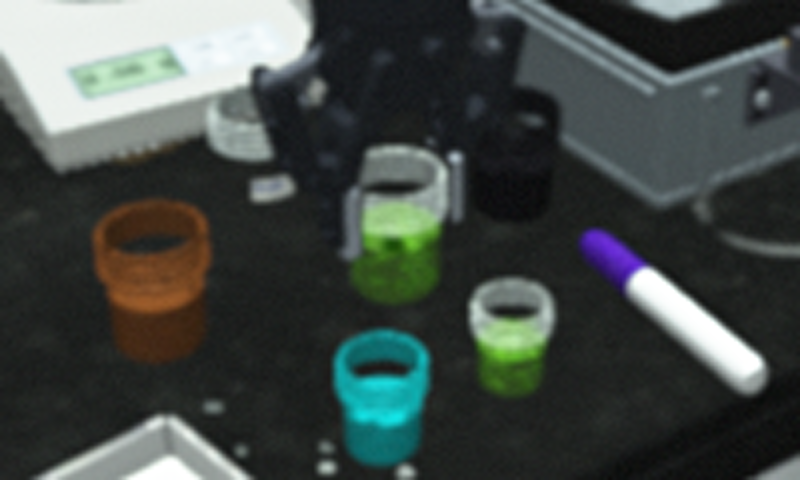

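Shown: the cup is held upright at crop (398,225) with no tilt. Its rim is level at z≈0.077 and its centre is within 1 mm of the TCP. I'll lift it and carry it over the socket.

>>> {"op": "send_rows", "data": {
  "plan": [
    {"x":-0.038,"y":0,"z":0,"ax":0,"ay":0,"az":0},
    {"x":-0.038,"y":0,"z":0,"ax":0,"ay":0,"az":0},
    {"x":-0.038,"y":0,"z":0,"ax":0,"ay":0,"az":0},
    {"x":-0.035,"y":0,"z":0,"ax":0,"ay":0,"az":0},
    {"x":0,"y":-0.032,"z":0.009,"ax":0,"ay":0,"az":0},
    {"x":0,"y":-0.032,"z":0.009,"ax":0,"ay":0,"az":0},
    {"x":0,"y":-0.032,"z":0.009,"ax":0,"ay":0,"az":0},
    {"x":0,"y":-0.032,"z":0.009,"ax":0,"ay":0,"az":0},
    {"x":0,"y":-0.032,"z":0.009,"ax":0,"ay":0,"az":0},
    {"x":0,"y":-0.032,"z":0.009,"ax":0,"ay":0,"az":0},
    {"x":0,"y":-0.032,"z":0.009,"ax":0,"ay":0,"az":0},
    {"x":0,"y":-0.0295,"z":0.0096,"ax":0,"ay":0,"az":0},
    {"x":0,"y":0,"z":0,"ax":0,"ay":0,"az":0},
    {"x":0,"y":0,"z":0,"ax":0,"ay":0,"az":0},
    {"x":0,"y":0,"z":0,"ax":0,"ay":0,"az":0}
  ]
}}

```text
time_s: 7.82
eef_pos: [0.5016, 0.1509, 0.1902]
orientation: [-3.011, 1.571, -3.01]
ft_force: [-0.2, -0.5, -0.2]
finger_gap: 0.0482
```

Run:
```python
from w import *
p,r=tool();s=env.get_state();print(p,r.as_matrix()[:,0],s['finger_gap'],s['ft_force'])
f=env.grab_frame('wrist');pickle.dump(f,open('w4.pkl','wb'));save(f,'j')
C=cloud(f);m=(abs(C[...,2]-(p[2]+.036))<.006)&(np.hypot(*(C[...,:2]-p[:2]).transpose(2,0,1))<.03);q=C[m];print(len(q),np.percentile(q,[1,50,99],axis=0))
```

```text
[0.5016 0.1509 0.1902] [-0.0002 -0.     -1.    ] 0.048226822150851285 [-0.2437 -0.5361 -0.1644]
5163 [[0.4787 0.1234 0.2204]
 [0.4981 0.1507 0.2253]
 [0.5253 0.1782 0.231 ]]
```

>>> {"op": "send_rows", "data": {
  "plan": [
    {"x":0.025,"y":-0.001,"z":0,"ax":0,"ay":0,"az":0},
    {"x":0.03,"y":0,"z":0,"ax":0,"ay":0,"az":0},
    {"x":0.03,"y":0,"z":0,"ax":0,"ay":0,"az":0},
    {"x":0.025,"y":0,"z":0,"ax":0,"ay":0,"az":0},
    {"x":0.01,"y":0,"z":0,"ax":0,"ay":0,"az":0},
    {"x":0,"y":0,"z":0,"ax":0,"ay":0,"az":0},
    {"x":0,"y":0,"z":0,"ax":0,"ay":0,"az":0}
  ]
}}

```text
time_s: 8.75
eef_pos: [0.5025, 0.1498, 0.0713]
orientation: [0.481, 1.569, 0.482]
ft_force: [0.1, -0.4, -0.7]
finger_gap: 0.0487
```

>>> {"op": "send_rows", "data": {
  "plan": [
    {"x":0.004,"y":0,"z":0,"ax":0,"ay":0,"az":0},
    {"x":0.004,"y":0,"z":0,"ax":0,"ay":0,"az":0},
    {"x":0.003,"y":0,"z":0,"ax":0,"ay":0,"az":0},
    {"x":0,"y":0,"z":0,"ax":0,"ay":0,"az":0}
  ]
}}

```text
time_s: 9.25
eef_pos: [0.5016, 0.149, 0.059]
orientation: [-2.601, 1.57, -2.601]
ft_force: [-0.1, 0.4, -1.5]
finger_gap: 0.0485
```

No contact force at 4 mm below the mouth, so I keep going down.

>>> {"op": "send_rows", "data": {
  "plan": [
    {"x":0.004,"y":0,"z":0,"ax":0,"ay":0,"az":0},
    {"x":0.004,"y":0,"z":0,"ax":0,"ay":0,"az":0},
    {"x":0.004,"y":0,"z":0,"ax":0,"ay":0,"az":0},
    {"x":0.003,"y":0,"z":0,"ax":0,"ay":0,"az":0},
    {"x":0,"y":0,"z":0,"ax":0,"ay":0,"az":0},
    {"x":0,"y":0,"z":0,"ax":0,"ay":0,"az":0}
  ]
}}

```text
time_s: 10.0
eef_pos: [0.5019, 0.1492, 0.0444]
orientation: [0.236, 1.571, 0.236]
ft_force: [-0.4, -0.7, -0.4]
finger_gap: 0.0487
```

>>> {"op": "send_rows", "data": {
  "plan": [
    {"x":0.0015,"y":0,"z":0,"ax":0,"ay":0,"az":0},
    {"x":0.001,"y":0,"z":0,"ax":0,"ay":0,"az":0},
    {"x":0,"y":0,"z":0,"ax":0,"ay":0,"az":0}
  ]
}}

```text
time_s: 10.38
eef_pos: [0.5018, 0.1492, 0.0418]
orientation: [-2.673, 1.571, -2.673]
ft_force: [-0.4, 0.5, -0.3]
finger_gap: 0.0485
```

>>> {"op": "send_rows", "data": {
  "plan": [
    {"x":0,"y":0,"z":0,"ax":0,"ay":0,"az":0},
    {"x":0,"y":0,"z":0,"ax":0,"ay":0,"az":0},
    {"x":0,"y":0,"z":0,"ax":0,"ay":0,"az":0},
    {"x":0,"y":0,"z":0,"ax":0,"ay":0,"az":0},
    {"x":0,"y":0,"z":0,"ax":0,"ay":0,"az":0},
    {"x":-0.01,"y":0,"z":0,"ax":0,"ay":0,"az":0},
    {"x":-0.03,"y":0,"z":0,"ax":0,"ay":0,"az":0},
    {"x":-0.04,"y":0,"z":0,"ax":0,"ay":0,"az":0},
    {"x":-0.05,"y":0,"z":0,"ax":0,"ay":0,"az":0},
    {"x":-0.05,"y":0,"z":-0.02,"ax":0,"ay":0,"az":0},
    {"x":-0.02,"y":0,"z":-0.04,"ax":0,"ay":0,"az":0},
    {"x":0,"y":0,"z":-0.04,"ax":0,"ay":0,"az":0},
    {"x":0,"y":0,"z":0,"ax":0,"ay":0,"az":0},
    {"x":0,"y":0,"z":0,"ax":0,"ay":0,"az":0}
  ],
  "gripper": 0.15
}}

```text
time_s: 12.12
eef_pos: [0.402, 0.1492, 0.2424]
orientation: [0.488, 1.57, 0.489]
ft_force: [1.4, 1.0, -0.2]
finger_gap: 0.0728
```

Run:
```python
from w import *
p,r=tool();s=env.get_state();print(p,s['finger_gap'],s['ft_force'],s['joint_positions'])
f=env.grab_frame('wrist');pickle.dump(f,open('w5.pkl','wb'));save(f,'k')
print(f['xyz'],proj(f,[[.501,.15,.077]]),rim(f,(.501,.15),.077))
C=cloud(f);m=(abs(C[...,2]-.077)<.012)&(np.hypot(C[...,0]-.501,C[...,1]-.15)<.03);q=C[m];print(len(q),np.percentile(q,[1,50,99],axis=0))
```

```text
[0.402  0.1492 0.2424] 0.07279893695677651 [ 1.4079  0.9732 -0.2197] [ 0.7375  0.0327 -0.4216  0.0003 -1.1153 -2.3079]
[0.3344 0.1489 0.3846] [[277.7522 280.1311]] (array([0.5007, 0.1499]), np.float64(0.028879654993153214), 42, np.float64(0.00019525843179494498))
724 [[0.4789 0.1254 0.0652]
 [0.5053 0.1487 0.0745]
 [0.5265 0.1727 0.0779]]
```

View pics/k.png

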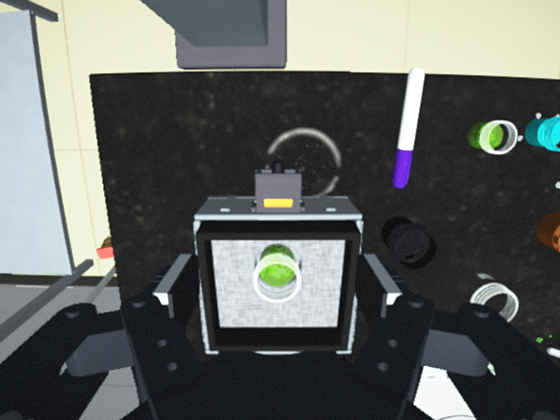

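The wrist view shows the leaf cup seated upright in the socket. Its rim is at (278,280), right where predicted, with the rim height at 0.077 m, and the lid is still open. Next the shut fingers go over the lid to behind it.

>>> {"op": "send_rows", "data": {
  "plan": [
    {"x":-0.04,"y":0,"z":0,"ax":0,"ay":0,"az":0},
    {"x":-0.04,"y":0,"z":0,"ax":0,"ay":0,"az":0},
    {"x":-0.04,"y":0,"z":0,"ax":0,"ay":0,"az":0},
    {"x":0,"y":0,"z":0.04,"ax":0,"ay":0,"az":0},
    {"x":0,"y":0,"z":0.045,"ax":0,"ay":0,"az":0},
    {"x":0,"y":0,"z":0.045,"ax":0,"ay":0,"az":0},
    {"x":0,"y":0,"z":0.045,"ax":0,"ay":0,"az":0},
    {"x":0,"y":0,"z":0.045,"ax":0,"ay":0,"az":0},
    {"x":0,"y":0,"z":0.038,"ax":0,"ay":0,"az":0},
    {"x":0,"y":0,"z":0,"ax":0,"ay":0,"az":0},
    {"x":0,"y":0,"z":0,"ax":0,"ay":0,"az":0}
  ],
  "gripper": 1
}}

```text
time_s: 13.55
eef_pos: [0.66, 0.1488, 0.3607]
orientation: [-2.65, 1.569, -2.651]
ft_force: [0.0, 0.2, 0.1]
finger_gap: 0.0001
```

Run:
```python
from w import *
p,r=tool();s=env.get_state();print(p,r.as_matrix(),s['finger_gap'],s['ft_force'])
S=env.grab_frame('scene');C=cloud(S);hb=cv2.inRange(cv2.cvtColor(S['pixels'],cv2.COLOR_RGB2HSV),(105,150,60),(125,255,255)).astype(bool)
q=C[hb&(C[...,2]>.11)&(C[...,0]>.5)&(C[...,0]<.7)&(C[...,1]<.3)];print(len(q),np.percentile(q,[1,50,99],axis=0))
h=C[(C[...,0]>.61)&(C[...,0]<.85)&(C[...,1]>.05)&(C[...,1]<.28)&(C[...,2]<.3)];print('behind',np.percentile(h,[0,2,50,98,100],axis=0))
T=env.grab_frame('top');C=cloud(T);h=C[(C[...,0]>.62)&(C[...,0]<.72)&(C[...,1]>.05)&(C[...,1]<.25)&(C[...,2]<.3)]
if len(h):print('top behind',np.percentile(h,[0,50,100],axis=0))
cv2.imwrite('pics/l.png',np.hstack([cv2.resize(S['pixels'],(400,300)),cv2.resize(T['pixels'],(400,300))])[:,:,::-1])
```

```text
[0.66   0.1488 0.3607] [[-0.0017  0.0005  1.    ]
 [-0.0009  1.     -0.0005]
 [-1.     -0.0009 -0.0017]] 7.908464973973324e-05 [0.0028 0.1816 0.0683]
3559 [[ 0.588  -0.8877  0.112 ]
 [ 0.592   0.1627  0.1937]
 [ 0.5978  0.2374  0.2668]]
behind [[ 0.6101  0.0839 -0.0047]
 [ 0.6237  0.1171 -0.0032]
 [ 0.731   0.2124  0.0407]
 [ 0.8257  0.2781  0.1071]
 [ 0.8492  0.28    0.1131]]
top behind [[ 0.6638  0.05   -0.0052]
 [ 0.6989  0.0808  0.0162]
 [ 0.72    0.1227  0.0844]]
```

>>> {"op": "send_rows", "data": {
  "plan": [
    {"x":0.045,"y":0,"z":0,"ax":0,"ay":0,"az":0},
    {"x":0.045,"y":0,"z":0,"ax":0,"ay":0,"az":0},
    {"x":0.037,"y":0,"z":0,"ax":0,"ay":0,"az":0},
    {"x":0,"y":0,"z":-0.015,"ax":0,"ay":0,"az":0},
    {"x":0,"y":0,"z":-0.012,"ax":0,"ay":0,"az":0},
    {"x":0,"y":0,"z":0,"ax":0,"ay":0,"az":0}
  ]
}}

```text
time_s: 14.4
eef_pos: [0.6323, 0.1495, 0.237]
orientation: [0.411, 1.568, 0.412]
ft_force: [0.9, 0.3, 0.4]
finger_gap: -0.0003
```

>>> {"op": "send_rows", "data": {
  "plan": [
    {"x":0,"y":0,"z":-0.005,"ax":0,"ay":0,"az":0},
    {"x":0,"y":0,"z":-0.005,"ax":0,"ay":0,"az":0},
    {"x":0,"y":0,"z":-0.006,"ax":0,"ay":0,"az":0}
  ]
}}

```text
time_s: 14.78
eef_pos: [0.6166, 0.1492, 0.2348]
orientation: [1.014, 1.571, 1.014]
ft_force: [-0.1, 0.3, 0.6]
finger_gap: -0.0001
```

>>> {"op": "send_rows", "data": {
  "plan": [
    {"x":0,"y":0,"z":-0.006,"ax":0,"ay":0,"az":0},
    {"x":0,"y":0,"z":-0.006,"ax":0,"ay":0,"az":0}
  ]
}}

```text
time_s: 15.02
eef_pos: [0.6049, 0.1491, 0.235]
orientation: [0.067, 1.57, 0.068]
ft_force: [1.7, -0.7, -0.5]
finger_gap: -0.0003
```

>>> {"op": "send_rows", "data": {
  "plan": [
    {"x":-0.0015,"y":0,"z":-0.009,"ax":0,"ay":0,"az":0},
    {"x":-0.0015,"y":0,"z":-0.009,"ax":0,"ay":0,"az":0}
  ]
}}

```text
time_s: 15.28
eef_pos: [0.5862, 0.1493, 0.2378]
orientation: [1.375, 1.571, 1.375]
ft_force: [1.9, 0.9, -1.2]
finger_gap: -0.0001
```

>>> {"op": "send_rows", "data": {
  "plan": [
    {"x":0.0032,"y":0,"z":-0.0141,"ax":0,"ay":0,"az":0},
    {"x":0.0032,"y":0,"z":-0.0141,"ax":0,"ay":0,"az":0}
  ]
}}

```text
time_s: 15.52
eef_pos: [0.558, 0.1493, 0.2318]
orientation: [0.397, 1.57, 0.397]
ft_force: [1.3, 0.1, 0.1]
finger_gap: 0.0003
```

```bash
cat > lid.py <<'E'
from w import *
def lid():
    S=env.grab_frame('scene');C=cloud(S);hb=cv2.inRange(cv2.cvtColor(S['pixels'],cv2.COLOR_RGB2HSV),(105,130,40),(125,255,255)).astype(bool)
    m=hb&(C[...,2]>.08)&(C[...,0]>.36)&(C[...,0]<.66)&(C[...,1]>.04)&(C[...,1]<.26);q=C[m]
    c=q.mean(0);n=np.linalg.svd(q-c,full_matrices=False)[2][2];n*=np.sign(n[2]+n[0]);print('lid pts',len(q),np.percentile(q,[1,50,99],axis=0),'theta',np.arctan2(n[0],n[2]),'n',n)
    return S
if __name__=='__main__':
    print(*tool()[:1],env.get_state()['ft_force'],env.get_state()['time_s']);lid()
E
python3 lid.py
```

```text
[0.558  0.1493 0.2318] [1.2796 0.0744 0.0825] 15.525
lid pts 3085 [[0.528  0.0737 0.0963]
 [0.5553 0.1662 0.1828]
 [0.5893 0.2376 0.255 ]] theta 1.205257435389081 n [ 0.9339 -0.001   0.3575]
```

The lid follows as planned: 1.205 rad measured, 1.2 planned. I continue the arc.

>>> {"op": "send_rows", "data": {
  "plan": [
    {"x":0.0058,"y":0,"z":-0.0133,"ax":0,"ay":0,"az":0},
    {"x":0.0058,"y":0,"z":-0.0133,"ax":0,"ay":0,"az":0},
    {"x":0.0085,"y":0,"z":-0.0118,"ax":0,"ay":0,"az":0},
    {"x":0.0085,"y":0,"z":-0.0118,"ax":0,"ay":0,"az":0},
    {"x":0.0105,"y":0,"z":-0.01,"ax":0,"ay":0,"az":0},
    {"x":0.0105,"y":0,"z":-0.01,"ax":0,"ay":0,"az":0},
    {"x":0.0124,"y":0,"z":-0.0076,"ax":0,"ay":0,"az":0},
    {"x":0.0124,"y":0,"z":-0.0076,"ax":0,"ay":0,"az":0},
    {"x":0.0134,"y":0,"z":-0.0056,"ax":0,"ay":0,"az":0},
    {"x":0.0068,"y":0,"z":-0.0023,"ax":0,"ay":0,"az":0},
    {"x":0,"y":0,"z":0,"ax":0,"ay":0,"az":0}
  ]
}}

```text
time_s: 16.95
eef_pos: [0.4649, 0.149, 0.1361]
orientation: [-2.508, 1.569, -2.507]
ft_force: [0.3, -0.4, -0.3]
finger_gap: 0.0001
```

```bash
python3 lid.py
```

```text
[0.4649 0.149  0.1361] [ 0.2754 -0.4278 -0.269 ] 16.95
lid pts 1286 [[0.4262 0.072  0.0956]
 [0.4878 0.1865 0.1241]
 [0.5894 0.2382 0.1428]] theta 0.233644431282237 n [0.2315 0.0217 0.9726]
```

>>> {"op": "send_rows", "data": {
  "plan": [
    {"x":-0.006,"y":0,"z":0,"ax":0,"ay":0,"az":0},
    {"x":0,"y":0,"z":-0.012,"ax":0,"ay":0,"az":0},
    {"x":0.004,"y":0,"z":0,"ax":0,"ay":0,"az":0},
    {"x":0.003,"y":0,"z":0,"ax":0,"ay":0,"az":0},
    {"x":0.002,"y":0,"z":0,"ax":0,"ay":0,"az":0},
    {"x":0.002,"y":0,"z":0,"ax":0,"ay":0,"az":0},
    {"x":0,"y":0,"z":0,"ax":0,"ay":0,"az":0}
  ]
}}

```text
time_s: 17.88
eef_pos: [0.4533, 0.1491, 0.1316]
orientation: [-2.447, 1.57, -2.447]
ft_force: [0.4, 0.3, -0.2]
finger_gap: 0.0
```

>>> {"op": "send_rows", "data": {
  "plan": [
    {"x":0.0015,"y":0,"z":0,"ax":0,"ay":0,"az":0},
    {"x":0.0015,"y":0,"z":0,"ax":0,"ay":0,"az":0},
    {"x":0.001,"y":0,"z":0,"ax":0,"ay":0,"az":0},
    {"x":0,"y":0,"z":0,"ax":0,"ay":0,"az":0}
  ]
}}

```text
time_s: 18.38
eef_pos: [0.4533, 0.1491, 0.1277]
orientation: [-2.46, 1.571, -2.46]
ft_force: [0.3, 0.1, 0.3]
finger_gap: -0.0
```

>>> {"op": "send_rows", "data": {
  "plan": [
    {"x":0.001,"y":0,"z":0,"ax":0,"ay":0,"az":0},
    {"x":0.001,"y":0,"z":0,"ax":0,"ay":0,"az":0},
    {"x":0,"y":0,"z":0,"ax":0,"ay":0,"az":0}
  ]
}}

```text
time_s: 18.75
eef_pos: [0.4533, 0.1492, 0.1257]
orientation: [-2.949, 1.571, -2.949]
ft_force: [0.2, 0.0, -0.1]
finger_gap: -0.0003
```

>>> {"op": "send_rows", "data": {
  "plan": [
    {"x":0.001,"y":0,"z":0,"ax":0,"ay":0,"az":0},
    {"x":0.001,"y":0,"z":0,"ax":0,"ay":0,"az":0},
    {"x":0,"y":0,"z":0,"ax":0,"ay":0,"az":0}
  ]
}}

```text
time_s: 19.12
eef_pos: [0.4533, 0.1491, 0.1237]
orientation: [-2.531, 1.571, -2.531]
ft_force: [-0.4, 0.3, -0.4]
finger_gap: 0.0
```

>>> {"op": "send_rows", "data": {
  "plan": [
    {"x":0.001,"y":0,"z":0,"ax":0,"ay":0,"az":0},
    {"x":0.001,"y":0,"z":0,"ax":0,"ay":0,"az":0},
    {"x":0,"y":0,"z":0,"ax":0,"ay":0,"az":0}
  ]
}}

```text
time_s: 19.5
eef_pos: [0.4533, 0.1491, 0.1217]
orientation: [-2.617, 1.571, -2.617]
ft_force: [0.6, 1.0, 0.1]
finger_gap: 0.0001
```

>>> {"op": "send_rows", "data": {
  "plan": [
    {"x":0.001,"y":0,"z":0,"ax":0,"ay":0,"az":0},
    {"x":0,"y":0,"z":0,"ax":0,"ay":0,"az":0}
  ]
}}

```text
time_s: 19.75
eef_pos: [0.4533, 0.1491, 0.1207]
orientation: [-1.953, 1.571, -1.953]
ft_force: [0.8, -0.2, -0.3]
finger_gap: -0.0002
```

Run:
```python
from lid import *
S=lid();print(tool()[0]);cv2.imwrite('pics/m.png',cv2.resize(S['pixels'][120:270,230:430],None,fx=4,fy=4,interpolation=cv2.INTER_CUBIC)[:,:,::-1])
print(proj(S,[tool()[0]]))
```

```text
lid pts 1732 [[0.4229 0.0724 0.0929]
 [0.4913 0.1847 0.1111]
 [0.5903 0.2379 0.1335]] theta 0.12376327786932088 n [0.1234 0.022  0.9921]
[0.4533 0.1491 0.1207]
[[339.7164 178.1416]]
```

View pics/m.png

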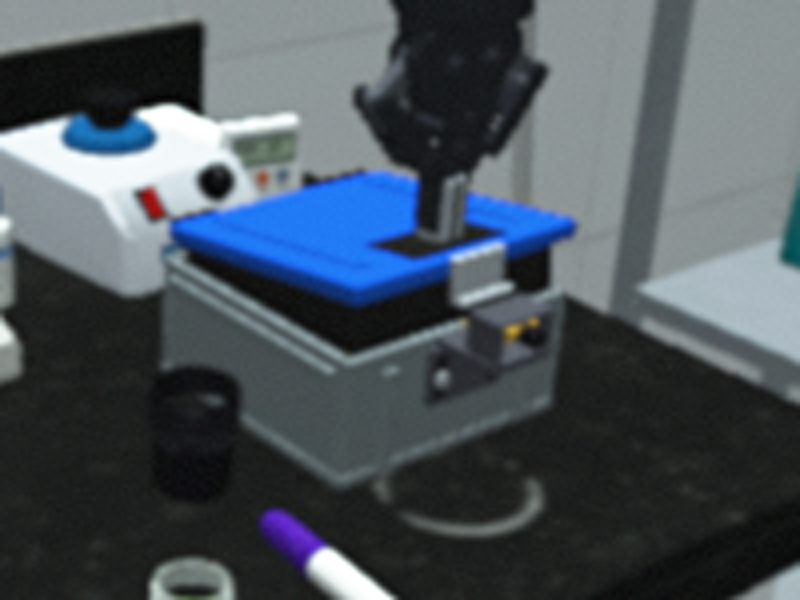

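The picture shows the fingertips on the black pad at (440,235), with the striker bar just above the latch at (485,270). The lid stands at about 0.13 rad, so pressing starts from here.

>>> {"op": "send_rows", "data": {
  "plan": [
    {"x":0.001,"y":0,"z":0,"ax":0,"ay":0,"az":0},
    {"x":0.001,"y":0,"z":0,"ax":0,"ay":0,"az":0},
    {"x":0,"y":0,"z":0,"ax":0,"ay":0,"az":0}
  ]
}}

```text
time_s: 20.18
eef_pos: [0.4533, 0.1492, 0.1188]
orientation: [-2.534, 1.571, -2.533]
ft_force: [-0.0, 0.4, 0.8]
finger_gap: -0.0002
```

>>> {"op": "send_rows", "data": {
  "plan": [
    {"x":0.001,"y":0,"z":0,"ax":0,"ay":0,"az":0},
    {"x":0,"y":0,"z":0,"ax":0,"ay":0,"az":0}
  ]
}}

```text
time_s: 20.42
eef_pos: [0.4532, 0.1491, 0.118]
orientation: [-2.855, 1.571, -2.855]
ft_force: [-2.5, 0.6, 2.8]
finger_gap: -0.0002
```

>>> {"op": "send_rows", "data": {
  "plan": [
    {"x":0.001,"y":0,"z":0,"ax":0,"ay":0,"az":0},
    {"x":0,"y":0,"z":0,"ax":0,"ay":0,"az":0}
  ]
}}

```text
time_s: 20.68
eef_pos: [0.4531, 0.1491, 0.1168]
orientation: [-2.796, 1.571, -2.796]
ft_force: [-2.4, 0.2, 3.9]
finger_gap: -0.0
```

>>> {"op": "send_rows", "data": {
  "plan": [
    {"x":0.001,"y":0,"z":0,"ax":0,"ay":0,"az":0},
    {"x":0,"y":0,"z":0,"ax":0,"ay":0,"az":0}
  ]
}}

```text
time_s: 20.92
eef_pos: [0.4532, 0.1491, 0.1157]
orientation: [-2.685, 1.571, -2.685]
ft_force: [-2.1, 0.5, 4.3]
finger_gap: 0.0002
```

>>> {"op": "send_rows", "data": {
  "plan": [
    {"x":0.001,"y":0,"z":0,"ax":0,"ay":0,"az":0},
    {"x":0,"y":0,"z":0,"ax":0,"ay":0,"az":0}
  ]
}}

```text
time_s: 21.18
eef_pos: [0.4532, 0.1491, 0.1148]
orientation: [-2.559, 1.571, -2.558]
ft_force: [-2.4, -0.1, 5.0]
finger_gap: 0.0002
```

>>> {"op": "send_rows", "data": {
  "plan": [
    {"x":0.001,"y":0,"z":0,"ax":0,"ay":0,"az":0},
    {"x":0,"y":0,"z":0,"ax":0,"ay":0,"az":0}
  ]
}}

```text
time_s: 21.42
eef_pos: [0.4532, 0.1491, 0.1141]
orientation: [-2.363, 1.571, -2.362]
ft_force: [-3.8, 0.2, 8.2]
finger_gap: -0.0003
```

>>> {"op": "send_rows", "data": {
  "plan": [
    {"x":0.0007,"y":0,"z":0,"ax":0,"ay":0,"az":0},
    {"x":0,"y":0,"z":0,"ax":0,"ay":0,"az":0}
  ]
}}

```text
time_s: 21.68
eef_pos: [0.4532, 0.1491, 0.1136]
orientation: [-2.34, 1.571, -2.339]
ft_force: [-4.4, 1.2, 8.3]
finger_gap: 0.0003
```

>>> {"op": "send_rows", "data": {
  "plan": [
    {"x":0.0007,"y":0,"z":0,"ax":0,"ay":0,"az":0},
    {"x":0,"y":0,"z":0,"ax":0,"ay":0,"az":0}
  ]
}}

```text
time_s: 21.92
eef_pos: [0.4531, 0.1491, 0.113]
orientation: [-2.5, 1.57, -2.5]
ft_force: [-4.6, 0.2, 9.1]
finger_gap: 0.0002
```

>>> {"op": "send_rows", "data": {
  "plan": [
    {"x":0.0007,"y":0,"z":0,"ax":0,"ay":0,"az":0},
    {"x":0,"y":0,"z":0,"ax":0,"ay":0,"az":0}
  ]
}}

```text
time_s: 22.18
eef_pos: [0.453, 0.1491, 0.1123]
orientation: [-2.634, 1.57, -2.634]
ft_force: [-5.7, 0.0, 10.0]
finger_gap: 0.0003
```

>>> {"op": "send_rows", "data": {
  "plan": [
    {"x":0.0007,"y":0,"z":0,"ax":0,"ay":0,"az":0},
    {"x":0,"y":0,"z":0,"ax":0,"ay":0,"az":0}
  ]
}}

```text
time_s: 22.42
eef_pos: [0.4529, 0.1491, 0.1117]
orientation: [-2.638, 1.57, -2.637]
ft_force: [-6.0, 1.1, 11.2]
finger_gap: -0.0002
```

>>> {"op": "send_rows", "data": {
  "plan": [
    {"x":0.0007,"y":0,"z":0,"ax":0,"ay":0,"az":0},
    {"x":0,"y":0,"z":0,"ax":0,"ay":0,"az":0}
  ]
}}

```text
time_s: 22.68
eef_pos: [0.4528, 0.1491, 0.1111]
orientation: [-2.664, 1.57, -2.663]
ft_force: [-6.0, 0.2, 11.0]
finger_gap: 0.0001
```

>>> {"op": "send_rows", "data": {
  "plan": [
    {"x":0.0007,"y":0,"z":0,"ax":0,"ay":0,"az":0},
    {"x":0,"y":0,"z":0,"ax":0,"ay":0,"az":0}
  ]
}}

```text
time_s: 22.92
eef_pos: [0.4527, 0.1491, 0.1099]
orientation: [-2.93, 1.57, -2.93]
ft_force: [-5.3, 1.4, 8.1]
finger_gap: 0.0
```

>>> {"op": "send_rows", "data": {
  "plan": [
    {"x":0.0007,"y":0,"z":0,"ax":0,"ay":0,"az":0},
    {"x":0,"y":0,"z":0,"ax":0,"ay":0,"az":0}
  ]
}}

```text
time_s: 23.18
eef_pos: [0.4527, 0.1491, 0.1091]
orientation: [-2.872, 1.57, -2.871]
ft_force: [-4.8, 0.9, 7.8]
finger_gap: -0.0
```

Force fell from 11 N to 8 N with a small jump at z≈0.110, which looks like the bolt snapping in. I feel a little further in finer steps, then let go and check.

>>> {"op": "send_rows", "data": {
  "plan": [
    {"x":0.0003,"y":0,"z":0,"ax":0,"ay":0,"az":0},
    {"x":0,"y":0,"z":0,"ax":0,"ay":0,"az":0}
  ]
}}

```text
time_s: 23.42
eef_pos: [0.4527, 0.1491, 0.1087]
orientation: [-2.861, 1.57, -2.861]
ft_force: [-6.0, 0.7, 7.2]
finger_gap: 0.0001
```

>>> {"op": "send_rows", "data": {
  "plan": [
    {"x":-0.0015,"y":0,"z":0,"ax":0,"ay":0,"az":0},
    {"x":-0.0015,"y":0,"z":0,"ax":0,"ay":0,"az":0},
    {"x":-0.002,"y":0,"z":0,"ax":0,"ay":0,"az":0},
    {"x":-0.005,"y":0,"z":0,"ax":0,"ay":0,"az":0},
    {"x":-0.03,"y":0,"z":0,"ax":0,"ay":0,"az":0},
    {"x":0,"y":0,"z":0,"ax":0,"ay":0,"az":0},
    {"x":0,"y":0,"z":0,"ax":0,"ay":0,"az":0}
  ]
}}

```text
time_s: 24.3
eef_pos: [0.4529, 0.149, 0.1482]
orientation: [2.938, 1.57, 2.938]
ft_force: [0.2, -0.0, 0.6]
finger_gap: 0.0001
```

Run:
```python
from lid import *
S=lid();print(tool()[0]);cv2.imwrite('pics/n.png',cv2.resize(S['pixels'][140:270,250:410],None,fx=4.5,fy=4.5,interpolation=cv2.INTER_CUBIC)[:,:,::-1])
W=env.grab_frame('wrist');C=cloud(W);b=cv2.inRange(cv2.cvtColor(W['pixels'],cv2.COLOR_RGB2HSV),(105,130,40),(125,255,255)).astype(bool)
q=C[b&(C[...,2]>.08)&(C[...,2]<.14)&(abs(C[...,1]-.15)<.09)]
for x in(.43,.47,.5,.54):
    a=q[abs(q[:,0]-x)<.01];print(x,len(a),np.median(a[:,2]) if len(a) else '')
A=np.c_[q[:,:2],np.ones(len(q))];print('dz/dx,dz/dy',np.linalg.lstsq(A,q[:,2],rcond=None)[0])
```

```text
lid pts 1881 [[0.4228 0.0724 0.0924]
 [0.493  0.1789 0.1102]
 [0.5899 0.238  0.1205]] theta 0.11016546450650755 n [0.1099 0.0217 0.9937]
[0.4528 0.1489 0.1479]
0.43 1758 0.118634563530593
0.47 313 0.1157123635411014
0.5 85 0.11195923786866954
0.54 79 0.10659458166266131
dz/dx,dz/dy [-0.0784 -0.0019  0.152 ]
```

View pics/n.png

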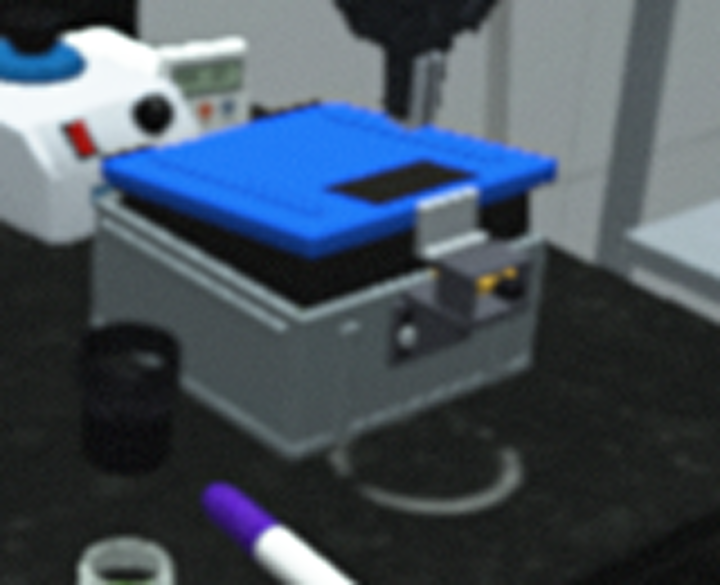

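The picture shows the lid nearly down, with its bar still high at (448,222) over the latch. The depth gives about 0.08–0.11 rad, which doesn't settle whether it caught. I press again and feel where contact begins.

>>> {"op": "send_rows", "data": {
  "plan": [
    {"x":0.02,"y":0,"z":0,"ax":0,"ay":0,"az":0},
    {"x":0.0075,"y":0,"z":0,"ax":0,"ay":0,"az":0},
    {"x":0.001,"y":0,"z":0,"ax":0,"ay":0,"az":0},
    {"x":0,"y":0,"z":0,"ax":0,"ay":0,"az":0}
  ]
}}

```text
time_s: 24.9
eef_pos: [0.4535, 0.1493, 0.1203]
orientation: [0.068, 1.571, 0.068]
ft_force: [0.5, -0.6, 0.2]
finger_gap: -0.0
```

>>> {"op": "send_rows", "data": {
  "plan": [
    {"x":0.001,"y":0,"z":0,"ax":0,"ay":0,"az":0},
    {"x":0,"y":0,"z":0,"ax":0,"ay":0,"az":0}
  ]
}}

```text
time_s: 25.15
eef_pos: [0.4534, 0.1493, 0.1194]
orientation: [0.656, 1.57, 0.656]
ft_force: [-0.6, 0.6, 0.5]
finger_gap: 0.0001
```

>>> {"op": "send_rows", "data": {
  "plan": [
    {"x":0.001,"y":0,"z":0,"ax":0,"ay":0,"az":0},
    {"x":0,"y":0,"z":0,"ax":0,"ay":0,"az":0}
  ]
}}

```text
time_s: 25.4
eef_pos: [0.4534, 0.1493, 0.1185]
orientation: [0.479, 1.57, 0.479]
ft_force: [-0.0, -0.1, 2.8]
finger_gap: 0.0001
```

>>> {"op": "send_rows", "data": {
  "plan": [
    {"x":0.001,"y":0,"z":0,"ax":0,"ay":0,"az":0},
    {"x":0,"y":0,"z":0,"ax":0,"ay":0,"az":0}
  ]
}}

```text
time_s: 25.65
eef_pos: [0.4533, 0.1493, 0.1173]
orientation: [0.994, 1.571, 0.994]
ft_force: [-1.8, 0.8, 3.9]
finger_gap: -0.0001
```

Contact begins at 0.1188 again, so it had not caught. I'll press deeper.

>>> {"op": "send_rows", "data": {
  "plan": [
    {"x":0.001,"y":0,"z":0,"ax":0,"ay":0,"az":0},
    {"x":0.001,"y":0,"z":0,"ax":0,"ay":0,"az":0},
    {"x":0.001,"y":0,"z":0,"ax":0,"ay":0,"az":0},
    {"x":0.001,"y":0,"z":0,"ax":0,"ay":0,"az":0},
    {"x":0.001,"y":0,"z":0,"ax":0,"ay":0,"az":0},
    {"x":0.001,"y":0,"z":0,"ax":0,"ay":0,"az":0},
    {"x":0.001,"y":0,"z":0,"ax":0,"ay":0,"az":0},
    {"x":0.001,"y":0,"z":0,"ax":0,"ay":0,"az":0},
    {"x":0,"y":0,"z":0,"ax":0,"ay":0,"az":0}
  ]
}}

```text
time_s: 26.78
eef_pos: [0.4527, 0.1491, 0.1092]
orientation: [-2.886, 1.57, -2.886]
ft_force: [-4.0, 1.9, 6.7]
finger_gap: -0.0002
```

>>> {"op": "send_rows", "data": {
  "plan": [
    {"x":0.0005,"y":0,"z":0,"ax":0,"ay":0,"az":0},
    {"x":0,"y":0,"z":0,"ax":0,"ay":0,"az":0}
  ]
}}

```text
time_s: 27.02
eef_pos: [0.4527, 0.1491, 0.1087]
orientation: [-2.86, 1.57, -2.86]
ft_force: [-4.5, 1.2, 7.4]
finger_gap: -0.0
```

>>> {"op": "send_rows", "data": {
  "plan": [
    {"x":0.0005,"y":0,"z":0,"ax":0,"ay":0,"az":0},
    {"x":0,"y":0,"z":0,"ax":0,"ay":0,"az":0}
  ]
}}

```text
time_s: 27.28
eef_pos: [0.4527, 0.1491, 0.1082]
orientation: [-2.862, 1.57, -2.861]
ft_force: [-4.7, 2.4, 6.9]
finger_gap: 0.0001
```

>>> {"op": "send_rows", "data": {
  "plan": [
    {"x":0.0005,"y":0,"z":0,"ax":0,"ay":0,"az":0},
    {"x":0,"y":0,"z":0,"ax":0,"ay":0,"az":0}
  ]
}}

```text
time_s: 27.52
eef_pos: [0.4526, 0.1491, 0.1077]
orientation: [-2.83, 1.569, -2.83]
ft_force: [-4.6, 2.0, 6.7]
finger_gap: -0.0
```

>>> {"op": "send_rows", "data": {
  "plan": [
    {"x":0.0006,"y":0,"z":0,"ax":0,"ay":0,"az":0},
    {"x":0,"y":0,"z":0,"ax":0,"ay":0,"az":0}
  ]
}}

```text
time_s: 27.78
eef_pos: [0.4526, 0.1491, 0.107]
orientation: [-2.834, 1.569, -2.834]
ft_force: [-4.4, 1.3, 6.9]
finger_gap: -0.0002
```

>>> {"op": "send_rows", "data": {
  "plan": [
    {"x":0.0006,"y":0,"z":0,"ax":0,"ay":0,"az":0},
    {"x":0,"y":0,"z":0,"ax":0,"ay":0,"az":0}
  ]
}}

```text
time_s: 28.02
eef_pos: [0.4526, 0.1491, 0.1064]
orientation: [-2.849, 1.569, -2.849]
ft_force: [-4.1, 1.4, 7.1]
finger_gap: 0.0
```

>>> {"op": "send_rows", "data": {
  "plan": [
    {"x":0.0006,"y":0,"z":0,"ax":0,"ay":0,"az":0},
    {"x":0,"y":0,"z":0,"ax":0,"ay":0,"az":0}
  ]
}}

```text
time_s: 28.28
eef_pos: [0.4527, 0.149, 0.1057]
orientation: [-2.799, 1.569, -2.799]
ft_force: [-2.9, 2.2, 6.2]
finger_gap: 0.0
```

>>> {"op": "send_rows", "data": {
  "plan": [
    {"x":0.0006,"y":0,"z":0,"ax":0,"ay":0,"az":0},
    {"x":0,"y":0,"z":0,"ax":0,"ay":0,"az":0}
  ]
}}

```text
time_s: 28.52
eef_pos: [0.4526, 0.149, 0.1052]
orientation: [-2.801, 1.569, -2.8]
ft_force: [-4.5, 2.0, 6.1]
finger_gap: 0.0001
```

>>> {"op": "send_rows", "data": {
  "plan": [
    {"x":0.0006,"y":0,"z":0,"ax":0,"ay":0,"az":0},
    {"x":0,"y":0,"z":0,"ax":0,"ay":0,"az":0}
  ]
}}

```text
time_s: 28.78
eef_pos: [0.4526, 0.149, 0.1046]
orientation: [-2.789, 1.569, -2.788]
ft_force: [-5.0, 1.4, 7.7]
finger_gap: 0.0003
```

>>> {"op": "send_rows", "data": {
  "plan": [
    {"x":0.0006,"y":0,"z":0,"ax":0,"ay":0,"az":0},
    {"x":0,"y":0,"z":0,"ax":0,"ay":0,"az":0}
  ]
}}

```text
time_s: 29.02
eef_pos: [0.4526, 0.149, 0.1041]
orientation: [-2.801, 1.569, -2.801]
ft_force: [-4.8, 1.1, 6.9]
finger_gap: -0.0001
```

>>> {"op": "send_rows", "data": {
  "plan": [
    {"x":0.0006,"y":0,"z":0,"ax":0,"ay":0,"az":0},
    {"x":0,"y":0,"z":0,"ax":0,"ay":0,"az":0}
  ]
}}

```text
time_s: 29.28
eef_pos: [0.4525, 0.149, 0.1035]
orientation: [-2.83, 1.569, -2.83]
ft_force: [-5.3, 1.6, 7.6]
finger_gap: 0.0
```

>>> {"op": "send_rows", "data": {
  "plan": [
    {"x":0.0006,"y":0,"z":0,"ax":0,"ay":0,"az":0},
    {"x":0,"y":0,"z":0,"ax":0,"ay":0,"az":0}
  ]
}}

```text
time_s: 29.52
eef_pos: [0.4525, 0.149, 0.1033]
orientation: [-2.764, 1.569, -2.764]
ft_force: [-5.8, 1.9, 9.1]
finger_gap: -0.0001
```

>>> {"op": "send_rows", "data": {
  "plan": [
    {"x":0.0004,"y":0,"z":0,"ax":0,"ay":0,"az":0},
    {"x":0,"y":0,"z":0,"ax":0,"ay":0,"az":0}
  ]
}}

```text
time_s: 29.78
eef_pos: [0.4525, 0.149, 0.1032]
orientation: [-2.717, 1.569, -2.717]
ft_force: [-6.9, 1.5, 12.6]
finger_gap: -0.0
```

>>> {"op": "send_rows", "data": {
  "plan": [
    {"x":0.0004,"y":0,"z":0,"ax":0,"ay":0,"az":0},
    {"x":0,"y":0,"z":0,"ax":0,"ay":0,"az":0}
  ]
}}

```text
time_s: 30.02
eef_pos: [0.4525, 0.149, 0.1032]
orientation: [-2.654, 1.569, -2.654]
ft_force: [-9.0, 0.8, 15.5]
finger_gap: 0.0001
```

>>> {"op": "send_rows", "data": {
  "plan": [
    {"x":0.0004,"y":0,"z":0,"ax":0,"ay":0,"az":0},
    {"x":0,"y":0,"z":0,"ax":0,"ay":0,"az":0}
  ]
}}

```text
time_s: 30.28
eef_pos: [0.4525, 0.149, 0.1032]
orientation: [-2.596, 1.569, -2.595]
ft_force: [-10.0, 1.2, 18.0]
finger_gap: 0.0
```

z no longer moves (0.1032) while the force rises to 18 N, so this is the hard stop just past the catch. I let go and check.

>>> {"op": "send_rows", "data": {
  "plan": [
    {"x":-0.001,"y":0,"z":0,"ax":0,"ay":0,"az":0},
    {"x":-0.001,"y":0,"z":0,"ax":0,"ay":0,"az":0},
    {"x":-0.001,"y":0,"z":0,"ax":0,"ay":0,"az":0},
    {"x":-0.002,"y":0,"z":0,"ax":0,"ay":0,"az":0},
    {"x":-0.01,"y":0,"z":0,"ax":0,"ay":0,"az":0},
    {"x":-0.03,"y":0,"z":0,"ax":0,"ay":0,"az":0},
    {"x":0,"y":0,"z":0,"ax":0,"ay":0,"az":0},
    {"x":0,"y":0,"z":0,"ax":0,"ay":0,"az":0}
  ]
}}

```text
time_s: 31.28
eef_pos: [0.4532, 0.1491, 0.1465]
orientation: [1.421, 1.57, 1.421]
ft_force: [-1.0, 0.1, 0.2]
finger_gap: 0.0004
```

Run:
```python
from lid import *
S=lid();print(tool()[0]);cv2.imwrite('pics/o.png',cv2.resize(S['pixels'][140:270,200:410],None,fx=3.8,fy=3.8,interpolation=cv2.INTER_CUBIC)[:,:,::-1])
W=env.grab_frame('wrist');C=cloud(W);b=cv2.inRange(cv2.cvtColor(W['pixels'],cv2.COLOR_RGB2HSV),(105,130,40),(125,255,255)).astype(bool)
q=C[b&(C[...,2]>.08)&(C[...,2]<.14)&(abs(C[...,1]-.15)<.09)]
for x in(.43,.47,.5,.54):
    a=q[abs(q[:,0]-x)<.01];print(x,len(a),np.median(a[:,2]) if len(a) else '')
```

```text
lid pts 2190 [[0.422  0.0718 0.0845]
 [0.4962 0.1752 0.1014]
 [0.5898 0.238  0.106 ]] theta 0.023551883282216163 n [0.0235 0.0191 0.9995]
[0.453  0.1489 0.1461]
0.43 1502 0.10395721591331963
0.47 288 0.10456743769717788
0.5 125 0.10303785641129742
0.54 83 0.10164639756198707
```

View pics/o.png

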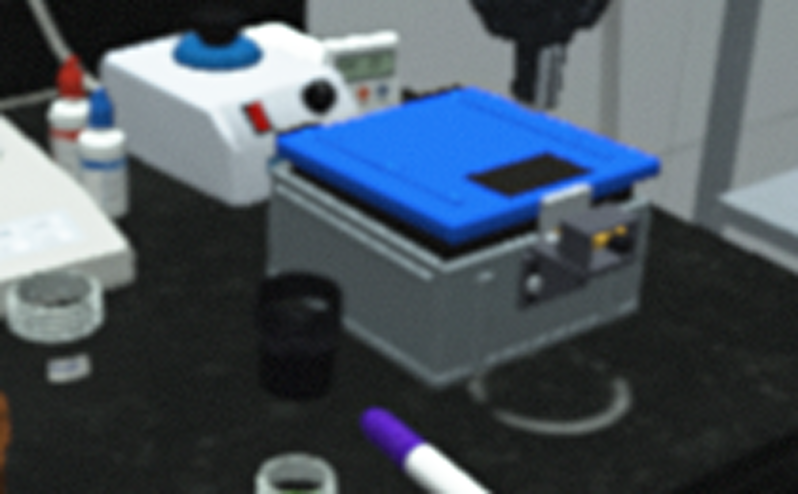

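The lid stays at about 0.02 rad with the fingers clear of it. The last picture shows the striker bar down behind the latch at (565,205) and the empty cup standing at (55,305). I check the empty cup once more and hand in.

Run:
```python
from lid import *
T=env.grab_frame('top');print('empty now',rim(T,(.547,.412))[:2],'start',rim(pickle.load(open('f0.pkl','rb'))['top'],(.547,.412))[:2]);lid()
s=env.get_state();print(s['time_s'],s['ft_force']);print(env.sign_off())
```

```text
empty now (array([0.5463, 0.4124]), np.float64(0.025836999667630336)) start (array([0.5463, 0.4124]), np.float64(0.02586381392883463))
lid pts 2186 [[0.4218 0.0721 0.0845]
 [0.496  0.176  0.1014]
 [0.5902 0.2379 0.1059]] theta 0.022706555550692866 n [0.0227 0.0192 0.9996]
31.475 [ 0.5493  0.6551 -0.1211]
the job is handed in; nothing more can be done
None
```

The leaf cup is in the socket and the lid is latched down by itself. I handed the job in at 31.5 s.

- **Leaf cup:** I took the larger green cup and let go of it in the socket with the lid still open. Its rim measured within about 1 mm of the socket centre and 77 mm high. I did not see it again once the lid was shut.
- **Lid:** I swung it over from behind with the fingers shut and pressed on the black pad. A force drop on the first press looked like the bolt catching, but the lid sprang back when I let go. On the second press I went on to the hard stop. The highest readings were 18 N down and 10 N sideways, about 21 N together, against the 30 N limit.
- **Last checks:** After release the lid stayed at about 0.02 rad in two measurements. The fingers were about 40 mm clear of the lid, and the wrist force was near zero. The empty cup measured at the same place as at the start.
- **Disagreement:** After the first press the camera gave anything from 0.08 to 0.11 rad for the lid, which did not settle whether it had caught. Touching the lid again showed that it had not.

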